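# Lock the vegetable slicer's blade guard for storage

## Robot

A 6-joint arm with a two-finger parallel gripper is mounted at the origin on the work surface. World frame = base frame: x ahead of the robot, y to its left, z up, the work surface at z = 0. Lengths are in m, angles in rad, forces in N, time in s.
With the tool pointing down it reaches from about 0.375 to 0.9 m from the base axis. Payload 3.1 kg.
Tool frame: the origin (TCP) lies at the very end of the fingers, on their centre line; the grasp point (between the pads) lies 19 mm behind it; z points along the fingers, y is the line along which they close (so a half turn about z gives the same grasp; the last joint's range is limited). The gripper opens to 85 mm and grips with 20 to 120 N. Pads are 22 mm wide; open, the fingers measure 114 mm over their backs; the gripper's body (76 mm by 85 mm) begins 54 mm behind the grasp point. The pads swing forward as they close: fully open they stand 13 mm farther back than shut.
Start: joints at [1.103, 0.527, 1.433, -0, 1.181, -0.178], TCP at [0.179, 0.599, 0.231] pointing down, gripper open.
Joint ranges: [-3.08, 3.08], [-0.75, 2.2], [0.22, 2.44], [-1.43, 4.57], [0, 2.65], [-2.85, 2.85]. Speed limits (rad/s): [2.79, 2.79, 3.14, 3.14, 3.14, 3.14].

## Interface

Orientations are given as a unit quaternion [x, y, z, w].
In Python, from station import telemetry, snapshot, ticket gives the robot as it stands.
- The arm moves only by the tool move_arm, never from a script. Its argument "commands" is text: rows parted by semicolons, each of 7 numbers parted by spaces: the shift along the tool's x, y, z in mm, then the turn, a rotation vector about the tool's x, y, z in degrees, then the opening, from -1 (shut) to 1 (fully open). A call has exactly 5 rows; each row is the pose to reach, as a shift and turn from the pose commanded when the call began, along the tool's axes at that moment; what a row does not reach only later rows make up. A row lasts 1/8 s, in which the tool goes at most 62.5 mm and 10.7 degrees, less where a joint would pass 70% of its speed; a pose out of reach is approached as far as the arm can. A call with a gripper value outside its range is refused whole. The fingers move at their own pace and stop on an object; "grip_force" is the grip in N (left out, the last holds). Time passes only in rows, so rows that repeat a pose let the fingers close, or fill a call up. It gives the time, the measured TCP pose, the force, the opening and the grip force at its end, in the units of the state.
- telemetry.sense(): the state, without advancing time (a new reading comes with each control period).
- snapshot(name): name is "scene" or "top" or "wrist"; returns a dict with "image" (400x640x3 uint8, red, green, blue), "fx", "fy", "cx", "cy" (pixels), "k1" (the pictures are not rectified: a ray, as slopes to the right and down, at radius r is drawn at 1 + k1 r^2 times it, then the intrinsics apply), "pose" (4x4, takes a point from camera to world coordinates). Camera axes: x right, y down, z forward; pixel columns grow to the right and rows downward; lengths in m; the calibration is good to about 2 mm. A picture is of the moment at which its call begins. There is no depth.
- ticket.sign_off(): hands the job in; it is judged then, once.
The state is a dict: "t": time; "q": joint angles; "qd": joint speeds; "tau": joint torques, N m; "tcp_pos": TCP position; "tool_rot": TCP orientation; "force": force on the tool from outside, world axes, zero at the start; "ft_torque": the same for the moment, N m; "finger_gap": opening from 0.0 (shut) to 1.0 (fully open); "gripper_force": force on a finger pad.
Only numpy, scipy, OpenCV 4.12 (cv2) and the standard library are available. Lean on these libraries where they do the work, as an engineer would, in place of code of your own. Each camera call takes 0.05 s, during which the arm holds its last target. There are 200 camera calls.

## Task

Close the slicer's blade guard: push its slide by the tab until it is pressed firmly (over 6 N, never over 40 N) against its end stop. Then take the lock pin from its wooden rest and push it, rod first, through the bracket's front ear, the slide's lug and the rear ear until its collar is up against the front ear, and let go of it. Leave the carton, tumbler and tub alone.

Things in the scene. Friction and masses are not known exactly. Their poses are not given: they have to be found in the camera images.
- slicer: Fixed aluminium slicer deck 240 (x) x 320 (y) x 22 mm high, with a raised white board (36 mm high) along its far side. Origin at the centre of its underside, z up, x away from the robot, y along the slide's travel towards the end stop. Two guide rails, tops 28 mm high, run along y at x = -56 and -4 mm.
- ear_hole (a point): Centre of the hole mouth in the robot-side face of the bracket's front ear, at (-46, 100, 67) mm in the slicer's frame, axes as the slicer's. Two upright steel ears, 6 mm thick (x), 44 mm wide, tops at z = 85 mm, with a 20 mm gap between; 12 mm round holes along x. Pin goes in along +x; the rear ear's rear face is 32 mm on.
- guard_slide: Sliding blade guard: dark steel bar 44 (x) x 125 (y) mm, top at z = 34 mm, running along slicer y on x = -30 mm, 100 mm of travel, starting 60 to 100 mm short of its end stop; about 3 N friction, stays where left. Push tab at its -y end, lug at its +y end, thin cover plate to +x over the board. Origin under the lug, 22 mm above the counter, axes as the slicer's.
- lug_hole (a point): Centre of the 13 mm round hole (along x) in the slide's upright lug: 8 mm thick (x), 36 mm wide (y), top at z = 85 mm, hole at z = 67 mm, 92 mm to +y of the push tab. At the end stop it stands between the ears, 16 mm behind point ear_hole and in line with it.
- push_tab (a point): Centre of the top face of the slide's black upright push tab, 36 (x) x 14 (y) x 50 (z) mm; this top is 84 mm above the counter, the bar it stands on 34 mm; axes as the slicer's. Push on its -y face towards +y.
- pin_rest: Fixed wooden rest 56 (x) x 50 (y) x 31 mm high, with a 13 mm wide groove along x whose floor is 24 mm high; origin at the centre of its underside. It stands at the left or right of the slicer.
- lock_pin: Loose pin, about 85 g, lying level in the rest's groove, its axis 29 mm above the counter. Steel rod 10 mm thick, 80 mm long; collar 24 mm across, 5 mm thick; black flat handle 46 mm long (x = -5 to -51 mm), 14 mm thick (y), 24 mm high (z). Origin on the axis at the collar's front face where the rod starts; x along the rod to its tip, away from the robot; z up.
- pin_tip (a point): Tip of the pin's rod, on its axis, 80 mm from the collar; axes as the pin's.
- milk_carton: White milk carton 70 x 70 mm, 131 mm high, a bystander; origin at the centre of its underside. It stands on the other side of the slicer from the pin rest.
- tumbler: Dark drinking tumbler 86 mm across, 172 mm high, with a handle, a bystander; origin at the centre of its underside.
- tub: White round tub 120 mm across, 75 mm high, a bystander; origin at the centre of its underside.

How it is judged:
On the way, in this order (a step that is already met when the one before it is completed fails the run):
1. The fingers press the slide with more than 6 N while the slide stands within 2 mm of its end stop, for 0.2 s (y of lug_hole in the frame of ear_hole above -0.002 m and contact force between the fingers and guard_slide above 6 N), for 0.2 s.
2. With the slide still within 2 mm of its end stop, the lock pin is through all three holes, its collar within 8 mm of the front ear (y of lug_hole in the frame of ear_hole above -0.002 m and x of lock_pin in the frame of ear_hole above -0.008 m and angle between the x axis of lock_pin and the x axis of slicer, either way round below 0.15 rad and y of lock_pin in the frame of ear_hole between -0.005 and 0.005 m and z of lock_pin in the frame of ear_hole between -0.005 and 0.005 m and y of pin_tip in the frame of ear_hole between -0.01 and 0.01 m and z of pin_tip in the frame of ear_hole between -0.01 and 0.01 m), for 0.2 s.
At the end, for the whole second after the job is handed in: Slide within 2 mm of its end stop; pin released and at rest through front ear, lug and rear ear: collar within 8 mm of the front ear, its centre within 5 mm and the tip within 10 mm of the hole's axis (sideways and in height), pin within 0.15 rad of that axis (all of step 2 and linear speed of lock_pin below 0.02 m/s and contact force between the fingers and lock_pin below 0.1 N); the robot touches nothing.
It fails at once if The fingers push the slide with more than 40 N (contact force between the fingers and guard_slide above 40 N).
It fails at once if The carton, tumbler or tub is moved by more than 40 mm or tipped over (distance of any of milk_carton, tumbler, tub from where it was at the start of the episode above 0.04 m or angle between any of milk_carton, tumbler, tub's own z axis and vertical above 0.5 rad).
It also fails if it takes over 64 s, if anything falls off the work surface, if the arm or the gripper's body presses on something with over 40 N, if the wrist force passes 120 N, or if a joint passes its speed limit or range.

## Working session

There is one attempt and no reset: what is moved stays moved. The work goes in short steps, Python scripts to look and compute and a tool call to move; the robot and the scene stay as the last step left them, time stands still between calls to the robot, and variables do not carry over. Pictures are saved under pics/ and viewed, at most 10 in all, crops included, and the job is handed in when it is done.

Besides the shell and the picture viewer there is one more tool, called after "Call:" as name(argument=value, ...) on one line, values as JSON. move_arm: Moves the arm, as the interface text tells. Its arguments: {"type":"object","properties":{"commands":{"type":"string"},"grip_force":{"type":"number"}},"required":["commands"]}

```bash
mkdir -p pics; python3 - <<'E'
from station import telemetry, snapshot
import cv2,pickle
s=telemetry.sense();print(s['t'],s['tcp_pos'],s['tool_rot'],s['force'])
for n in('scene','top'):
    d=snapshot(n);pickle.dump(d,open(n+'.pkl','wb'));print(n,d['fx'],d['cx'],d['cy'],d['k1'],d['pose'].round(3) if hasattr(d['pose'],'round') else d['pose'])
    cv2.imwrite(f'pics/{n}0.png',cv2.resize(d['image'][:,:,::-1],(800,500)))
E
```

```text
0.0 [0.17823964 0.59830519 0.23031356] [ 1.44390730e-01  9.89520135e-01 -1.04416401e-03 -3.60418213e-04] [-0.42450211 -0.29106451  0.18294278]
scene 402.55895451241184 316.80859410305453 203.1058312531591 -0.01573588645459795 [[-0.874  0.242 -0.421  0.997]
 [ 0.485  0.456 -0.746  0.824]
 [ 0.012 -0.856 -0.516  0.641]
 [ 0.     0.     0.     1.   ]]
top 482.31294384713317 320.51561914606077 195.52353058000529 -0.11611496821809865 [[-0.027 -0.996  0.08   0.438]
 [-1.     0.026 -0.014  0.006]
 [ 0.012 -0.081 -0.997  1.192]
 [ 0.     0.     0.     1.   ]]
```

View pics/top0.png

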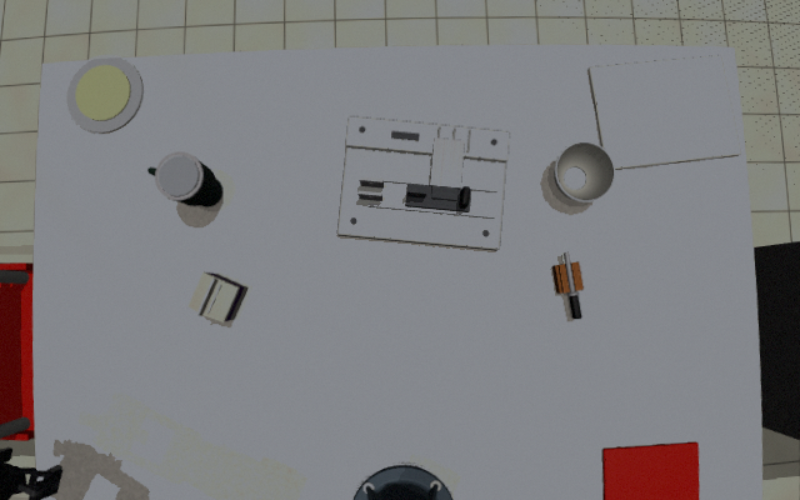

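View pics/scene0.png

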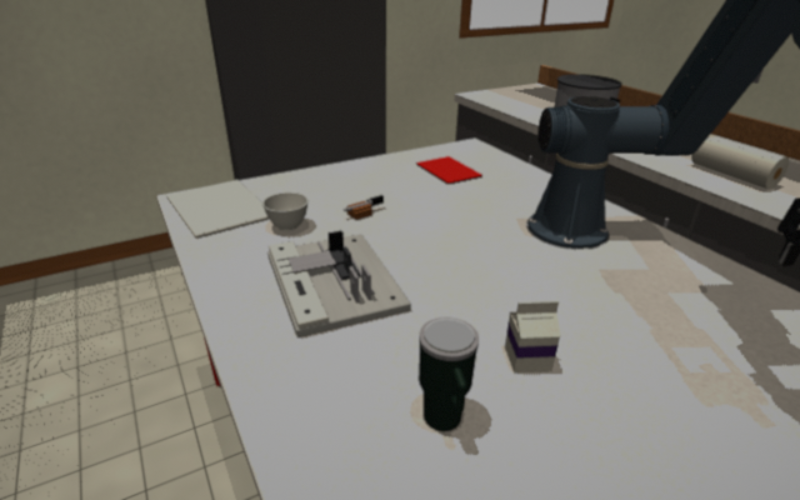

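The top view shows the slicer at (425,183) of the 800-px picture, with its ears at (371,192), tab at (464,198) and pin rest at (568,278). The carton and tumbler are on the left. I'll enlarge the two regions that matter.

```bash
cat > h.py <<'E'
import numpy as np,cv2,pickle
def ray(d,u,v):
    K=np.array([[d['fx'],0,d['cx']],[0,d['fy'],d['cy']],[0,0,1]])
    p=cv2.undistortPoints(np.array([[[u,v]]],float),K,np.array([d['k1'],0,0,0,0.]))[0,0]
    P=np.array(d['pose']);return P[:3,3],P[:3,:3]@np.array([p[0],p[1],1])
def at(d,u,v,z):
    o,r=ray(d,u,v);return o+r*(z-o[2])/r[2]
def proj(d,X):
    P=np.array(d['pose']);p=P[:3,:3].T@(np.array(X)-P[:3,3]);a=p[:2]/p[2];a=a*(1+d['k1']*(a@a));return a*[d['fx'],d['fy']]+[d['cx'],d['cy']]
E
python3 - <<'E'
import pickle,cv2,numpy as np
I=pickle.load(open('top.pkl','rb'))['image'][:,:,::-1]
a=cv2.resize(I[85:205,262:422],(800,600),interpolation=cv2.INTER_CUBIC)
b=cv2.resize(I[195:261,430:480],(450,594),interpolation=cv2.INTER_CUBIC)
cv2.imwrite('pics/a.png',a);cv2.imwrite('pics/b.png',b)
E
```

```text
(no output)
```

View pics/a.png

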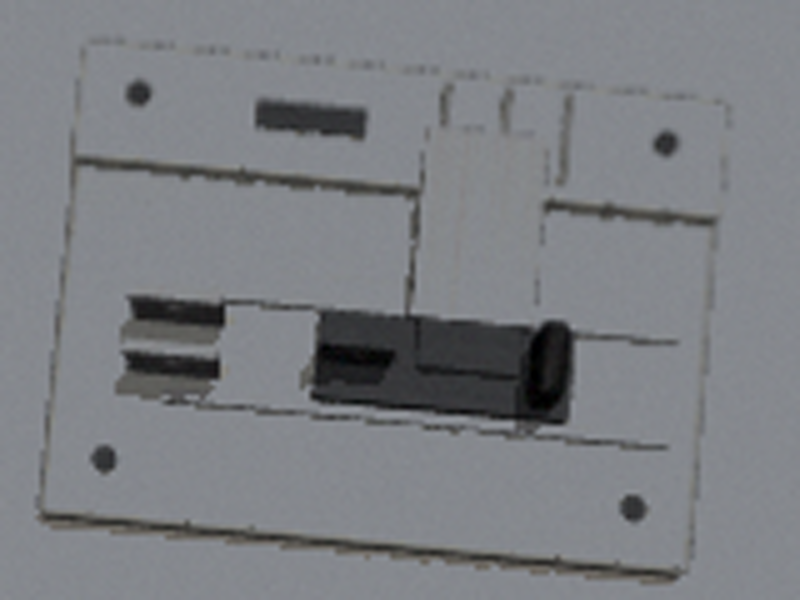

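View pics/b.png

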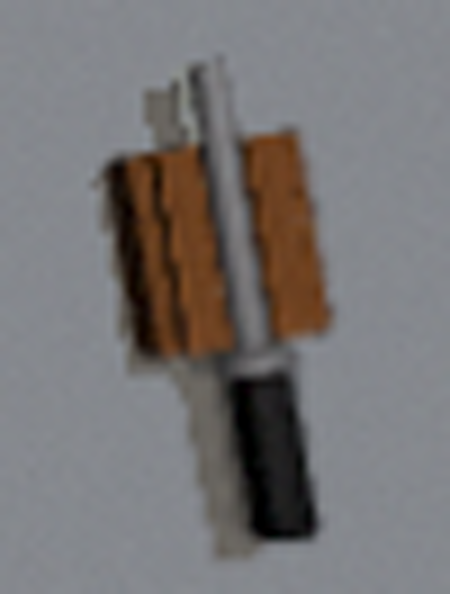

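Crop a shows the deck's corners at about (42,512), (685,570), (88,40) and (730,100). The ears are at about (170,330) and (170,383), and the tab top is around (549,363). Crop b shows the pin: tip (207,65), collar (262,360) and handle end (285,535).

```bash
cat > m1.py <<'E'
from h import *
from scipy.optimize import least_squares
d=pickle.load(open('top.pkl','rb'))
A=lambda x,y:((x+.5)/5-.5+262,(y+.5)/5-.5+85)
B=lambda x,y:((x+.5)/9-.5+430,(y+.5)/9-.5+195)
C=[((-.12,.16,.022),A(42,512)),((-.12,-.16,.022),A(685,570)),((.12,.16,.036),A(88,40)),((.12,-.16,.036),A(730,100))]
def W(p,X):
    c,s=np.cos(p[2]),np.sin(p[2]);return np.array([p[0]+c*X[0]-s*X[1],p[1]+s*X[0]+c*X[1],X[2]])
f=lambda p:np.concatenate([proj(d,W(p,X))-uv for X,uv in C])
r=least_squares(f,[.6,0,0]);p=r.x;print('slicer',p,r.fun.round(2))
print('earhole',W(p,(-.046,.1,.067)))
def loc(X):
    c,s=np.cos(p[2]),np.sin(p[2]);e=X[:2]-p[:2];return np.array([c*e[0]+s*e[1],-s*e[0]+c*e[1]])
t=at(d,*A(549,363),.084);print('tab',t,loc(t))
for q,z in(((224,325),.085),((128,313),.085),((220,376),.085)):print('ear',loc(at(d,*A(*q),z)))
tip=at(d,*B(207,65),.031);col=at(d,*B(262,362),.035);he=at(d,*B(285,535),.041)
print(tip,col,he,np.hypot(*(tip-col)[:2]),np.hypot(*(tip-he)[:2]),[np.arctan2(*(tip-k)[1::-1]) for k in(col,he)])
E
python3 m1.py
```

```text
slicer [ 0.65400466 -0.05825208 -0.11947984] [-0.87  1.12  1.06  1.71 -0.5  -1.66  0.33 -1.31]
earhole [0.62025218 0.046518   0.067     ]
tab [ 0.61390713 -0.12970708  0.084     ] [-0.03129453 -0.07572503]
ear [-0.0280244   0.07642259]
ear [-0.02655894  0.12137512]
ear [-0.05202944  0.07598852]
[ 0.50810941 -0.3315002   0.031     ] [ 0.42735541 -0.3417584   0.035     ] [ 0.38104216 -0.34424384  0.041     ] 0.08140294134942738 0.1277046796961582 [np.float64(0.12635349938398655), np.float64(0.09995628046416977)]
```

```bash
cat >> h.py <<'E'
from scipy.spatial.transform import Rotation as R
def rot(a,tilt=0):
    c,s=np.cos(a),np.sin(a);return R.from_matrix(np.array([[-c,-s,0],[-s,c,0],[0,0,-1.]]).T)
def go(pos,a):
    from station import telemetry
    s=telemetry.sense();r=R.from_quat(s['tool_rot'])
    print('t',s['t'],'tcp',s['tcp_pos'].round(4),'F',s['force'].round(1),'gap',round(s['finger_gap'],3))
    print('shift',(r.inv().apply(np.array(pos)-s['tcp_pos'])*1e3).round(1),'turn',np.degrees((r.inv()*rot(a)).as_rotvec()).round(2))
E
python3 -c "
from h import *
go((.609,-.175,.23),-.119)"
```

```text
t 0.1 tcp [0.1783 0.5984 0.2304] F [-0.6 -1.  -0.5] gap 1.0
shift [-633.7 -618.     1.4] turn [-0.11 -0.03 -9.79]
```

Call:
move_arm(commands="-45 -43 0 0 0 -2 -1; -89 -87 0 0 0 -4 -1; -134 -130 0 0 0 -6 -1; -178 -174 0 0 0 -8 -1; -222 -216 0 0 0 -9.8 -1", grip_force=60)

```text
t: 0.72
tcp_pos: [0.3301, 0.3266, 0.2312]
tool_rot: [0.059, 0.998, -0.0, -0.0]
force: [0.1, -0.6, 0.1]
finger_gap: -0.002
gripper_force: 0.0
```

```bash
python3 -c "
from h import *
go((.609,-.175,.23),-.119)"
```

```text
t 0.725 tcp [0.3301 0.3266 0.2312] F [ 0.1 -0.6  0.1] gap -0.002
shift [-335.7 -465.5    1.3] turn [-0.01 -0.    0.1 ]
```

Call:
move_arm(commands="-33 -46 0 0 0 0 -1; -66 -92 0 0 0 0 -1; -99 -138 0 0 0 0 -1; -132 -184 0 0 0 0 -1; -165 -230 0 0 0 0 -1")

```text
t: 1.35
tcp_pos: [0.4667, 0.0788, 0.2312]
tool_rot: [0.06, 0.998, 0.0, -0.0]
force: [-0.1, 0.9, -0.6]
finger_gap: -0.001
gripper_force: 0.0
```

Call:
move_arm(commands="-35 -47 0 0 0 0 -1; -70 -94 0 0 0 0 -1; -105 -141 0 0 0 0 -1; -138 -188 0 0 0 0 -1; -171 -235 0 0 0 0 -1")

```text
t: 1.98
tcp_pos: [0.6085, -0.1747, 0.2308]
tool_rot: [0.06, 0.998, 0.0, -0.0]
force: [0.8, 0.2, -0.5]
finger_gap: 0.002
gripper_force: 0.0
```

```bash
python3 - <<'E'
from h import *
go((.609,-.175,.06),-.119)
from station import snapshot
d=snapshot('wrist');pickle.dump(d,open('w1.pkl','wb'));cv2.imwrite('pics/w1.png',cv2.resize(d['image'][:,:,::-1],(800,500)));print(np.round(d['pose'],3),d['fx'])
E
```

```text
t 1.975 tcp [ 0.6085 -0.1747  0.2308] F [ 0.8  0.2 -0.5] gap 0.002
shift [ -0.7  -0.3 170.8] turn [ 0.03 -0.05 -0.01]
[[ 0.119  0.951  0.285  0.536]
 [ 0.993 -0.114 -0.033 -0.166]
 [ 0.001  0.287 -0.958  0.373]
 [ 0.     0.     0.     1.   ]] 359.36521032547955
```

View pics/w1.png

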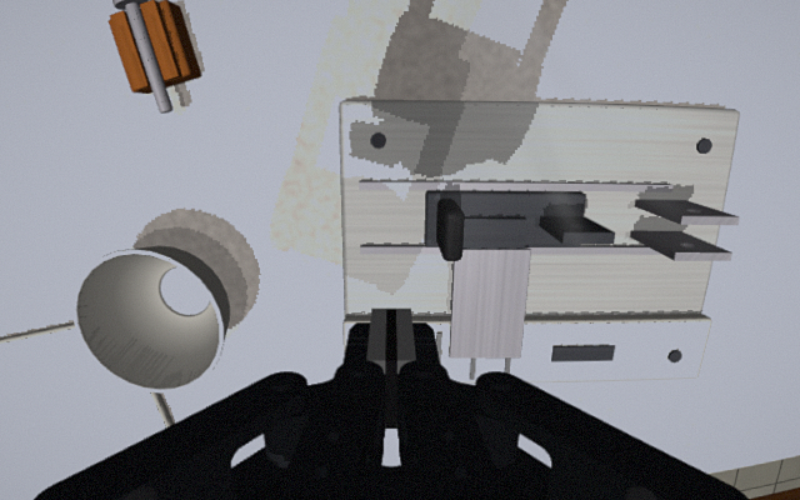

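The wrist view shows the tab top at (453,230), the deck's front corners at (341,101) and (738,110), and the front ear's hole at (688,211). The pin tip is at (166,110).

```bash
cp pics/w1.png /dev/null; python3 - <<'E'
from h import *
d=pickle.load(open('w1.pkl','rb'))
for n,u,v,z in(('tab',453,230,.084),('cornR',341,101,.022),('cornL',738,110,.022),('hole',688,211,.067),('tip',166,110,.031)):
    print(n,at(d,u*.8,v*.8,z).round(4))
I=d['image'][:,:,::-1]
cv2.imwrite('pics/w1c.png',cv2.resize(I[65:225,335:600],(800,483),interpolation=cv2.INTER_CUBIC))
E
```

```text
tab [ 0.6139 -0.133   0.084 ]
cornR [ 0.521 -0.201  0.022]
cornL [0.5587 0.1103 0.022 ]
hole [0.6242 0.0405 0.067 ]
tip [ 0.5099 -0.3315  0.031 ]
```

View pics/w1c.png

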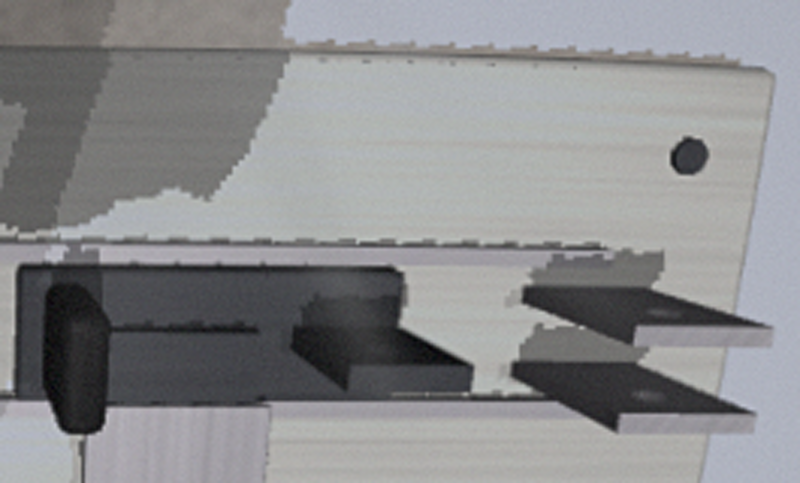

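The crop shows the front ear's top at (636,325)–(772,327), its hole at (663,314), the rear ear's top at (620,413)–(755,412), the rear hole at (650,395) and the lug's top at (350,366)–(472,366). I'll fit the slicer pose to these.

```bash
cat > m2.py <<'E'
from h import *
from scipy.optimize import least_squares
d=pickle.load(open('w1.pkl','rb'))
s=800/265
A=lambda x,y:((x+.5)/s-.5+335,(y+.5)/s-.5+65)
C=[((-.046,.078,.085),A(636,325)),((-.046,.122,.085),A(772,327)),((-.04,.078,.085),A(634,346)),((-.04,.122,.085),A(771,346)),
((-.02,.078,.085),A(620,413)),((-.02,.122,.085),A(755,412)),((-.014,.078,.085),A(619,432)),((-.014,.122,.085),A(754,431)),((-.046,.1,.067),A(663,314)),((-.02,.1,.067),A(650,395)),
((-.12,-.16,.022),(341*.8-.1,101*.8-.1)),((-.12,.16,.022),(738*.8-.1,110*.8-.1))]
def W(p,X):
    c,s=np.cos(p[2]),np.sin(p[2]);return np.array([p[0]+c*X[0]-s*X[1],p[1]+s*X[0]+c*X[1],X[2]])
f=lambda p:np.concatenate([proj(d,W(p,X))-uv for X,uv in C])
r=least_squares(f,[.65,-.06,-.12],loss='soft_l1');p=r.x;print('slicer',p);print(f(p).reshape(-1,2).round(1).tolist())
print('earhole',W(p,(-.046,.1,.067)))
def loc(X):
    c,s=np.cos(p[2]),np.sin(p[2]);e=X[:2]-p[:2];return np.array([c*e[0]+s*e[1],-s*e[0]+c*e[1]])
print('tab',loc(at(d,453*.8,230*.8,.084)),'lug',[loc(at(d,*A(*q),.085)) for q in((350,366),(472,366))])
E
python3 m2.py
```

```text
slicer [ 0.65822829 -0.05914552 -0.11716131]
[[-0.2, 0.1], [0.9, -0.2], [-0.8, -0.0], [-0.2, 0.2], [-0.1, 0.1], [0.6, 0.3], [-0.9, 0.4], [-0.4, 0.4], [1.3, -0.5], [0.6, 0.3], [-3.1, -0.2], [3.3, -1.2]]
earhole [0.62423299 0.04554602 0.067     ]
tab [-0.03543895 -0.07854307] lug [array([-0.03401405, -0.00417664]), array([-0.03403545,  0.03108207])]
```

Call:
move_arm(commands="-1 0 45 0 0 0 -1; -3 0 90 0 0 0 -1; -5 0 130 0 0 0 -1; -6 0 160 0 0 0 -1; -6 0 173 0 0 0 -1")

```text
t: 2.65
tcp_pos: [0.6126, -0.1729, 0.0559]
tool_rot: [0.059, 0.998, 0.001, -0.002]
force: [-0.6, 0.2, -0.2]
finger_gap: -0.003
gripper_force: 0.0
```

Call:
move_arm(commands="0 5 0 0 0 0 -1; 0 11 0 0 0 0 -1; 0 16 0 0 0 0 -1; 0 22 0 0 0 0 -1; 0 27 0 0 0 0 -1")

```text
t: 3.28
tcp_pos: [0.618, -0.1475, 0.0594]
tool_rot: [0.059, 0.998, -0.001, 0.001]
force: [-0.1, -3.5, 3.5]
finger_gap: 0.003
gripper_force: 1.6
```

Call:
move_arm(commands="0 12 0 0 0 0 -1; 0 24 0 0 0 0 -1; 0 36 0 0 0 0 -1; 0 48 0 0 0 0 -1; 0 58 0 0 0 0 -1")

```text
t: 3.9
tcp_pos: [0.6247, -0.0884, 0.0583]
tool_rot: [0.059, 0.998, -0.0, 0.0]
force: [1.3, -2.4, 1.4]
finger_gap: -0.003
gripper_force: 1.7
```

Call:
move_arm(commands="0 3 0 0 0 0 -1; 0 6 0 0 0 0 -1; 0 9 0 0 0 0 -1; 0 11 0 0 0 0 -1; 0 12 0 0 0 0 -1")

```text
t: 4.53
tcp_pos: [0.6255, -0.0775, 0.0582]
tool_rot: [0.059, 0.998, 0.0, -0.0]
force: [2.7, -2.9, 0.3]
finger_gap: -0.001
gripper_force: 1.5
```

Call:
move_arm(commands="0 2 0 0 0 0 -1; 0 4 0 0 0 0 -1; 0 6 0 0 0 0 -1; 0 7 0 0 0 0 -1; 0 8 0 0 0 0 -1")

```text
t: 5.15
tcp_pos: [0.6264, -0.0694, 0.0582]
tool_rot: [0.059, 0.998, 0.0, -0.0]
force: [2.6, -3.8, -0.5]
finger_gap: -0.002
gripper_force: 1.5
```

Call:
move_arm(commands="0 0.6 0 0 0 0 -1; 0 1.2 0 0 0 0 -1; 0 1.8 0 0 0 0 -1; 0 2.4 0 0 0 0 -1; 0 3 0 0 0 0 -1")

```text
t: 5.78
tcp_pos: [0.6266, -0.0686, 0.0583]
tool_rot: [0.059, 0.998, -0.002, -0.0]
force: [1.2, -11.1, -1.9]
finger_gap: -0.0
gripper_force: 5.1
```

Call:
move_arm(commands="0 0.4 0 0 0 0 -1; 0 0.8 0 0 0 0 -1; 0 0.8 0 0 0 0 -1; 0 0.8 0 0 0 0 -1; 0 0.8 0 0 0 0 -1")

```text
t: 6.4
tcp_pos: [0.6266, -0.0686, 0.0583]
tool_rot: [0.059, 0.998, -0.002, -0.0]
force: [0.1, -11.5, -0.9]
finger_gap: 0.001
gripper_force: 5.5
```

```bash
python3 - <<'E'
from h import *
go((.6264,-.08,.2),-.117)
from station import snapshot
d=snapshot('wrist');pickle.dump(d,open('w2.pkl','wb'));cv2.imwrite('pics/w2.png',cv2.resize(d['image'][:,:,::-1],(800,500)))
E
```

```text
t 6.4 tcp [ 0.6266 -0.0686  0.0583] F [  0.1 -11.5  -0.9] gap 0.001
shift [  -1.1  -11.9 -141.7] turn [-0.23 -0.02 -0.05]
```

View pics/w2.png

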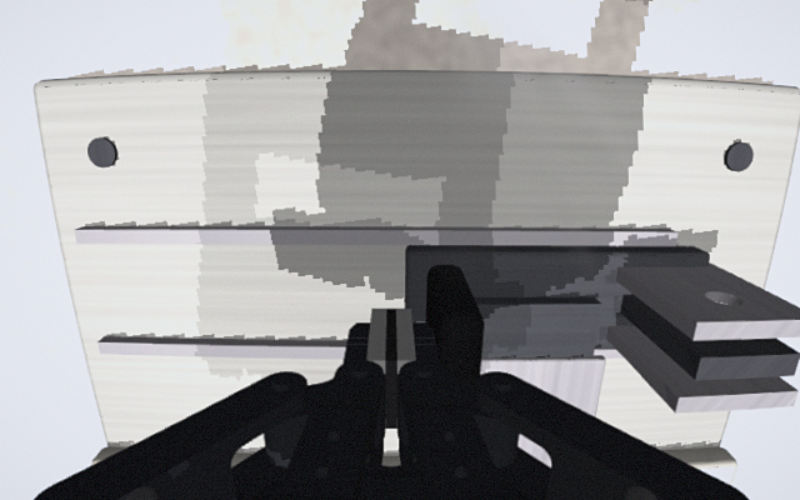

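The slide is against its stop: force is 11.5 N with no motion, and the lug stands between the ears near (745,358). I'll retreat and go over to the pin.

Call:
move_arm(commands="0 -8 0 0 0 0 -1; 0 -16 0 0 0 0 -1; 0 -20 -45 0 0 0 -1; 0 -20 -100 0 0 0 -1; 0 -20 -142 0 0 0 -1")

```text
t: 7.08
tcp_pos: [0.6244, -0.085, 0.2023]
tool_rot: [0.059, 0.998, 0.0, 0.0]
force: [0.9, -0.4, -0.3]
finger_gap: -0.002
gripper_force: 0.0
```

```bash
python3 -c "
from h import *
go((.40,-.343,.20),.11)"
```

```text
t 7.075 tcp [ 0.6244 -0.085   0.2023] F [ 0.9 -0.4 -0.3] gap -0.002
shift [ 192.3 -282.7    2. ] turn [ 6.00e-02  1.00e-02 -1.31e+01]
```

Call:
move_arm(commands="32 -47 0 0 0 -3 -1; 64 -94 0 0 0 -5 -1; 96 -141 0 0 0 -8 -1; 128 -188 0 0 0 -11 -1; 160 -235 0 0 0 -13 -1")

```text
t: 7.7
tcp_pos: [0.4364, -0.3002, 0.2003]
tool_rot: [-0.055, 0.998, 0.001, -0.0]
force: [0.2, -0.6, -0.2]
finger_gap: 0.003
gripper_force: 0.0
```

```bash
python3 -c "
from h import *
go((.40,-.343,.20),.11)"
```

```text
t 7.7 tcp [ 0.4364 -0.3002  0.2003] F [ 0.2 -0.6 -0.2] gap 0.003
shift [ 40.8 -38.5   0.3] turn [ 0.09 -0.   -0.01]
```

```bash
python3 - <<'E'
from h import *
from station import snapshot
d=snapshot('wrist');pickle.dump(d,open('w3.pkl','wb'));I=d['image'][:,:,::-1]
p=[proj(d,X) for X in((.51,-.331,.03),(.38,-.345,.03))];print(p)
cv2.imwrite('pics/w3.png',cv2.resize(I[0:300,60:460],(800,600),interpolation=cv2.INTER_CUBIC))
E
```

```text
[array([271.15885492, 248.65575907]), array([266.55834009, 106.96746264])]
```

View pics/w3.png

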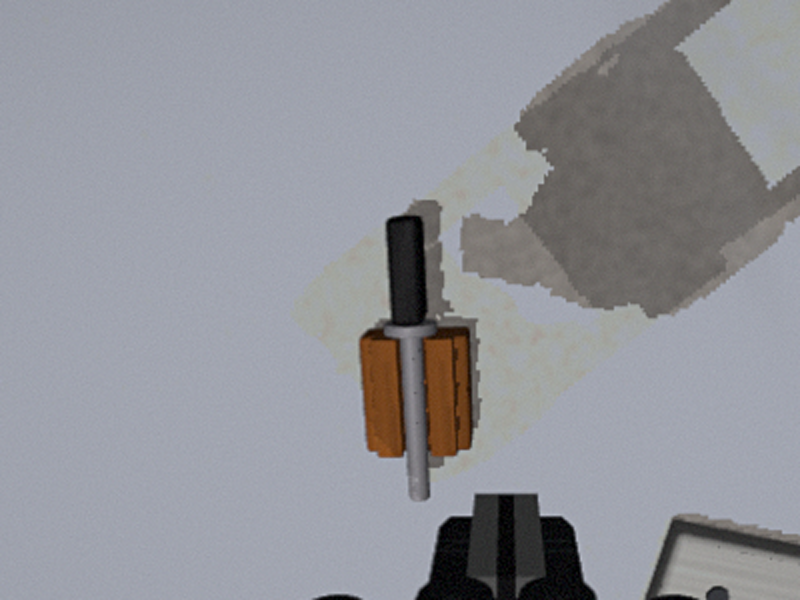

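The pin is seen clearly: tip (419,497), rod and collar joint (411,335), handle from (407,322) to (405,218).

```bash
python3 - <<'E'
from h import *
d=pickle.load(open('w3.pkl','rb'))
q=lambda x,y,z:at(d,(x+.5)/2-.5+60,(y+.5)/2-.5,z)
P={'tip':q(419,497,.031),'col':q(411,335,.034),'hn':q(408,322,.041),'hf':q(405,218,.041)}
for k,v in P.items():print(k,v.round(4))
for a,b in(('tip','col'),('tip','hf'),('hn','hf')):
    e=(P[a]-P[b])[:2];print(a,b,np.hypot(*e).round(4),np.arctan2(e[1],e[0]).round(4))
E
```

```text
tip [ 0.5093 -0.3328  0.031 ]
col [ 0.4313 -0.3417  0.034 ]
hn [ 0.4243 -0.3427  0.041 ]
hf [ 0.3812 -0.3471  0.041 ]
tip col 0.0786 0.1146
tip hf 0.1289 0.1116
hn hf 0.0433 0.1029
```

```bash
python3 -c "
from h import *
go((.4032,-.3446,.010),.112)"
```

```text
t 7.75 tcp [ 0.4325 -0.3054  0.2002] F [-2.4 -1.9 -0.2] gap 0.0
shift [ 32.5 -35.5 190.4] turn [-0.1  -0.22 -0.3 ]
```

Call:
move_arm(commands="10 -12 20 0 0 0 0; 20 -25 40 0 0 0 0; 27 -30 80 0 0 0 0; 27 -30 110 0 0 0 0; 27 -30 110 0 0 0 0")

```text
t: 8.38
tcp_pos: [0.4129, -0.3306, 0.0884]
tool_rot: [-0.054, 0.999, 0.003, -0.002]
force: [-0.1, -0.7, 0.8]
finger_gap: 0.499
gripper_force: 0.0
```

```bash
python3 -c "
from h import *
go((.4032,-.3446,.010),.112)"
```

```text
t 8.375 tcp [ 0.4129 -0.3306  0.0884] F [-0.1 -0.7  0.8] gap 0.499
shift [ 10.9 -13.3  78.3] turn [ 0.34 -0.19 -0.25]
```

Call:
move_arm(commands="6 -7 0 0 0 0 0; 10 -13 0 0 0 0 0; 10 -13 15 0 0 0 0; 10 -13 30 0 0 0 0; 10 -13 30 0 0 0 0")

```text
t: 9.0
tcp_pos: [0.4049, -0.3455, 0.0587]
tool_rot: [-0.054, 0.999, 0.002, -0.001]
force: [0.8, 0.1, 0.7]
finger_gap: 0.501
gripper_force: 0.0
```

```bash
python3 -c "
from h import *
go((.4032,-.3446,.010),.112)"
```

```text
t 9.0 tcp [ 0.4049 -0.3455  0.0587] F [0.8 0.1 0.7] gap 0.501
shift [ 1.5  0.9 48.7] turn [ 0.19 -0.11 -0.22]
```

Call:
move_arm(commands="1 1 12 0 0 -0.2 0; 1 1 24 0 0 -0.2 0; 1 1 36 0 0 -0.2 0; 1 1 48 0 0 -0.2 0; 1 1 48 0 0 -0.2 0")

```text
t: 9.62
tcp_pos: [0.4042, -0.3452, 0.0111]
tool_rot: [-0.056, 0.998, 0.001, -0.001]
force: [0.1, 1.0, 0.5]
finger_gap: 0.502
gripper_force: 0.0
```

```bash
python3 -c "
from h import *
go((.4032,-.3446,.010),.112)"
```

```text
t 9.625 tcp [ 0.4042 -0.3452  0.0111] F [0.1 1.  0.5] gap 0.502
shift [0.9 0.7 1.1] turn [ 0.11 -0.07 -0.03]
```

Call:
move_arm(commands="0 0 0 0 0 0 -0.3; 0 0 0 0 0 0 -0.6; 0 0 0 0 0 0 -1; 0 0 0 0 0 0 -1; 0 0 0 0 0 0 -1", grip_force=60)

```text
t: 10.25
tcp_pos: [0.4049, -0.3462, 0.0128]
tool_rot: [-0.056, 0.998, -0.0, 0.0]
force: [-0.9, -0.4, 2.6]
finger_gap: 0.155
gripper_force: 59.9
```

Call:
move_arm(commands="0 0 0 0 0 0 -1; 0 0 -4 0 0 0 -1; 0 0 -10 0 0 0 -1; 0 0 -20 0 0 0 -1; 0 0 -30 0 0 0 -1")

```text
t: 10.88
tcp_pos: [0.4046, -0.3458, 0.043]
tool_rot: [-0.056, 0.998, 0.0, -0.0]
force: [-0.1, 0.3, -1.3]
finger_gap: 0.156
gripper_force: 59.4
```

```bash
python3 -c "
from h import *
go((.5338,-.0042,.17),-.117)"
```

```text
t 10.875 tcp [ 0.4046 -0.3458  0.043 ] F [-0.1  0.3 -1.3] gap 0.156
shift [-166.5  325.  -127. ] turn [ 0.   -0.   13.11]
```

Call:
move_arm(commands="0 0 -50 0 0 0 -1; -10 20 -100 0 0 0 -1; -30 58 -127 0 0 3 -1; -52 102 -127 0 0 6 -1; -75 146 -127 0 0 9 -1")

```text
t: 11.5
tcp_pos: [0.4633, -0.1912, 0.1707]
tool_rot: [0.024, 1.0, -0.001, 0.001]
force: [0.7, 0.9, -0.7]
finger_gap: 0.154
gripper_force: 59.4
```

```bash
python3 -c "
from h import *
go((.5338,-.0042,.17),-.117)"
```

```text
t 11.5 tcp [ 0.4633 -0.1912  0.1707] F [ 0.7  0.9 -0.7] gap 0.154
shift [-61.4 190.2   0.6] turn [-0.06  0.1   3.95]
```

Call:
move_arm(commands="-15 46 0 0 0 2 -1; -30 92 0 0 0 4 -1; -45 138 0 0 0 4 -1; -60 180 0 0 0 4 -1; -60 180 0 0 0 4 -1")

```text
t: 12.12
tcp_pos: [0.5315, -0.0125, 0.1699]
tool_rot: [0.055, 0.998, 0.0, 0.0]
force: [-0.5, -0.1, -0.9]
finger_gap: 0.151
gripper_force: 59.4
```

Call:
move_arm(commands="0 0 0 0 0 0 -1; 0 0 0 0 0 0 -1; 0 0 0 0 0 0 -1; 0 0 0 0 0 0 -1; 0 0 0 0 0 0 -1")

```text
t: 12.75
tcp_pos: [0.531, -0.0157, 0.1693]
tool_rot: [0.058, 0.998, 0.0, -0.0]
force: [0.7, -0.2, -0.3]
finger_gap: 0.155
gripper_force: 59.4
```

```bash
python3 - <<'E'
from h import *
go((.4986,.0604,.17),-.117)
from station import snapshot
d=snapshot('wrist');pickle.dump(d,open('w4.pkl','wb'));I=d['image'][:,:,::-1]
print(proj(d,(.624,.0455,.067)))
cv2.imwrite('pics/w4.png',cv2.resize(I[100:350,240:573],(800,600),interpolation=cv2.INTER_CUBIC))
E
```

```text
t 12.75 tcp [ 0.531  -0.0157  0.1693] F [ 0.7 -0.2 -0.3] gap 0.155
shift [40.9 71.8 -0.7] turn [-0.   -0.    0.06]
[402.63305123 302.4670014 ]
```

View pics/w4.png

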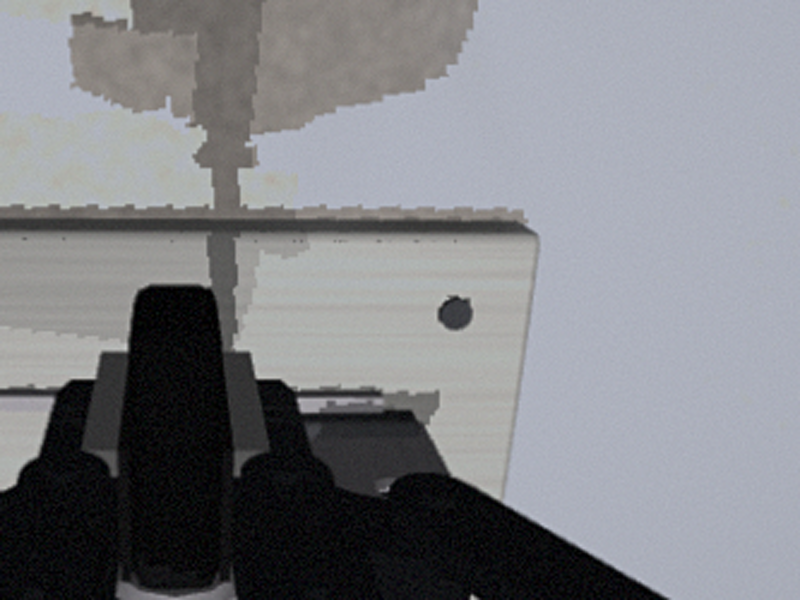

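The view shows the handle held straight and centred at (175,440) between the fingers. The ears are hidden, so I'll take a second hole estimate from the earlier close view (w2): hole about (723,298), front ear corners (697,322), lug corner (692,345).

```bash
python3 - <<'E'
from h import *
d=pickle.load(open('w2.pkl','rb'));p=(.6582,-.0591,-.1172)
def loc(X):
    c,s=np.cos(p[2]),np.sin(p[2]);e=X[:2]-p[:2];return np.array([c*e[0]+s*e[1],-s*e[0]+c*e[1]])
q=lambda x,y,z:at(d,(x+.5)*.8-.5,(y+.5)*.8-.5,z)
for n,x,y,z in(('hole',723,298,.067),('earFL -46,78',697,322,.085),('earFL back -40,78',694,339,.085),('rear back -14,78',676,411,.085),('deckL -120,-160',35,85,.022)):
    X=q(x,y,z);print(n,X.round(4),loc(X).round(4))
E
```

```text
hole [0.6242 0.0454 0.067 ] [-0.046   0.0998]
earFL -46,78 [0.6215 0.0238 0.085 ] [-0.0462  0.078 ]
earFL back -40,78 [0.6271 0.0234 0.085 ] [-0.0406  0.0783]
rear back -14,78 [0.6525 0.0203 0.085 ] [-0.0149  0.0782]
deckL -120,-160 [ 0.5221 -0.1999  0.022 ] [-0.1187 -0.1558]
```

```bash
python3 - <<'E'
from h import *
d=pickle.load(open('w4.pkl','rb'));s=800/333
t=np.array([.531,-.0157,.1693]);a=-.116
u=np.array([np.cos(a),np.sin(a),0]);n=np.array([-np.sin(a),np.cos(a),0])
for x,y,z in((174,287,.0285),(176,440,.0285)):
    X=at(d,(x+.5)/s-.5+240,(y+.5)/2.4-.5+100,t[2]+z)-t;print((X@u).round(4),(X@n).round(4))
# groove view w3: same check with fingers centre at tip
d=pickle.load(open('w3.pkl','rb'));print(np.round(d['pose'][:3,3],4),proj(d,(.4364,-.3002,.2003)),proj(d,(.4325,-.3054,.2002)))
E
```

```text
-0.0319 0.0003
-0.0077 0.0006
[ 0.3639 -0.308   0.3427] [311.64512773 265.24647175] [300.74735975 255.95586272]
```

Call:
move_arm(commands="12 20 0 0 0 0 -1; 24 40 0 0 0 0 -1; 34 58 0 0 0 0 -1; 41 71 0 0 0 0 -1; 41 71 0 0 0 0 -1")

```text
t: 13.42
tcp_pos: [0.4978, 0.0612, 0.1694]
tool_rot: [0.056, 0.998, -0.0, -0.0]
force: [0.4, 1.5, -1.0]
finger_gap: 0.151
gripper_force: 59.4
```

Call:
move_arm(commands="0 0 25 0 0 0 -1; 0 0 50 0 0 0 -1; 0 0 75 0 0 0 -1; 0 0 100 0 0 0 -1; 0 0 117 0 0 0 -1")

```text
t: 14.05
tcp_pos: [0.499, 0.0593, 0.0512]
tool_rot: [0.058, 0.998, -0.0, 0.0]
force: [-0.0, -0.5, -1.0]
finger_gap: 0.152
gripper_force: 59.4
```

Call:
move_arm(commands="0 0 0 0 0 0 -1; 0 0 0 0 0 0 -1; 0 0 0 0 0 0 -1; 0 0 0 0 0 0 -1; 0 0 0 0 0 0 -1")

```text
t: 14.68
tcp_pos: [0.4987, 0.06, 0.0527]
tool_rot: [0.058, 0.998, -0.0, 0.0]
force: [0.8, -0.2, -1.4]
finger_gap: 0.15
gripper_force: 59.4
```

```bash
python3 - <<'E'
from h import *
go((.4986,.0600,.0507),-.117)
from station import snapshot
out=[]
for n in('top','scene'):
    d=snapshot(n);pickle.dump(d,open(n+'5.pkl','wb'));I=d['image'][:,:,::-1]
    u,v=proj(d,(.60,.048,.067)).astype(int);print(n,u,v)
    out.append(cv2.resize(I[v-30:v+30,u-40:u+40],(800,600),interpolation=cv2.INTER_CUBIC)[:, :])
o=np.vstack([cv2.resize(x,(400,300)) for x in out]);cv2.imwrite('pics/s5.png',np.hstack([o]))
E
```

```text
t 14.675 tcp [0.4987 0.06   0.0527] F [ 0.8 -0.2 -1.4] gap 0.15
shift [0.1 0.  2. ] turn [0.   0.05 0.1 ]
top 295 166
scene 302 219
```

Call:
move_arm(commands="0 0 2 0 0 0 -1; -4 0 2 0 0 0 -1; -8 0 2 0 0 0 -1; -12 0 2 0 0 0 -1; -16 0 2 0 0 0 -1")

```text
t: 15.4
tcp_pos: [0.5147, 0.0581, 0.0503]
tool_rot: [0.058, 0.998, -0.0, 0.0]
force: [0.3, -0.3, -0.3]
finger_gap: 0.152
gripper_force: 59.4
```

Call:
move_arm(commands="-2 0 0 0 0 0 -1; -4 0 0 0 0 0 -1; -6 0 0 0 0 0 -1; -8 0 0 0 0 0 -1; -8 0 0 0 0 0 -1")

```text
t: 16.02
tcp_pos: [0.5225, 0.0572, 0.0503]
tool_rot: [0.058, 0.998, -0.0, 0.0]
force: [0.8, 0.1, -0.4]
finger_gap: 0.149
gripper_force: 59.4
```

Call:
move_arm(commands="-2 0 0 0 0 0 -1; -4 0 0 0 0 0 -1; -6 0 0 0 0 0 -1; -8 0 0 0 0 0 -1; -8 0 0 0 0 0 -1")

```text
t: 16.65
tcp_pos: [0.5305, 0.0562, 0.0503]
tool_rot: [0.058, 0.998, -0.0, 0.0]
force: [0.3, 0.5, -0.2]
finger_gap: 0.151
gripper_force: 59.4
```

Call:
move_arm(commands="-2 0 0 0 0 0 -1; -4 0 0 0 0 0 -1; -6 0 0 0 0 0 -1; -8 0 0 0 0 0 -1; -8 0 0 0 0 0 -1")

```text
t: 17.27
tcp_pos: [0.5385, 0.0553, 0.0503]
tool_rot: [0.058, 0.998, -0.0, 0.0]
force: [0.3, 0.2, -0.9]
finger_gap: 0.155
gripper_force: 59.4
```

Call:
move_arm(commands="-3 0 0 0 0 0 -1; -6 0 0 0 0 0 -1; -9 0 0 0 0 0 -1; -12 0 0 0 0 0 -1; -12 0 0 0 0 0 -1")

```text
t: 17.9
tcp_pos: [0.5505, 0.0539, 0.0503]
tool_rot: [0.058, 0.998, -0.0, 0.0]
force: [0.2, -0.2, 0.0]
finger_gap: 0.153
gripper_force: 59.4
```

Call:
move_arm(commands="-4 0 0 0 0 0 -1; -8 0 0 0 0 0 -1; -12 0 0 0 0 0 -1; -16 0 0 0 0 0 -1; -20 0 0 0 0 0 -1")

```text
t: 18.52
tcp_pos: [0.5703, 0.0517, 0.0503]
tool_rot: [0.058, 0.998, 0.0, -0.0]
force: [0.1, -0.1, -1.4]
finger_gap: 0.152
gripper_force: 59.3
```

Call:
move_arm(commands="-4 0 0 0 0 0 -1; -8 0 0 0 0 0 -1; -12 0 0 0 0 0 -1; -16 0 0 0 0 0 -1; -20 0 0 0 0 0 -1")

```text
t: 19.15
tcp_pos: [0.5901, 0.0493, 0.0503]
tool_rot: [0.058, 0.998, -0.0, -0.0]
force: [0.5, 0.4, -1.6]
finger_gap: 0.154
gripper_force: 59.3
```

Call:
move_arm(commands="-1 0 0 0 0 0 -1; -2 0 0 0 0 0 -1; -3 0 0 0 0 0 -1; -4 0 0 0 0 0 -1; -5 0 0 0 0 0 -1")

```text
t: 19.77
tcp_pos: [0.5948, 0.0488, 0.0503]
tool_rot: [0.058, 0.998, -0.0, -0.0]
force: [0.1, 0.3, -0.7]
finger_gap: 0.151
gripper_force: 59.3
```

Call:
move_arm(commands="-0.8 0 0 0 0 0 -1; -1.6 0 0 0 0 0 -1; -2.4 0 0 0 0 0 -1; -3.2 0 0 0 0 0 -1; -4 0 0 0 0 0 -1")

```text
t: 20.4
tcp_pos: [0.5977, 0.0485, 0.0502]
tool_rot: [0.058, 0.998, 0.0, -0.001]
force: [-2.9, 0.1, 0.4]
finger_gap: 0.146
gripper_force: 59.6
```

```bash
python3 - <<'E'
from h import *
from station import snapshot
go((.6,.05,.05),-.117)
out=[]
for n in('top','scene'):
    d=snapshot(n);I=d['image'][:,:,::-1]
    u,v=proj(d,(.63,.045,.067)).astype(int)
    out.append(cv2.resize(I[v-30:v+30,u-45:u+45],(450,300),interpolation=cv2.INTER_CUBIC))
cv2.imwrite('pics/s6.png',np.vstack(out))
E
```

```text
t 20.4 tcp [0.5977 0.0485 0.0502] F [-2.9  0.1  0.4] gap 0.146
shift [-2.1  1.8  0.2] turn [-0.   -0.15  0.1 ]
```

View pics/s6.png

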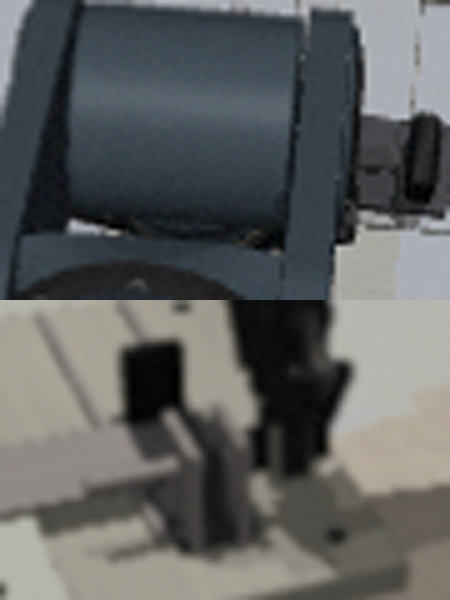

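The collar meets the front ear: resistance is 2.9 N and the TCP is where expected (0.598). The scene view at the bottom shows the gripper right at the ears, around (215,480). I'll press lightly, then release.

Call:
move_arm(commands="-0.5 0 0 0 0 0 -1; -1 0 0 0 0 0 -1; -1 0 0 0 0 0 -1; 0 0 0 0 0 0 -1; 1 0 0 0 0 0 -1")

```text
t: 21.12
tcp_pos: [0.5977, 0.0485, 0.0501]
tool_rot: [0.058, 0.998, 0.0, 0.0]
force: [-2.5, 0.1, -2.0]
finger_gap: 0.153
gripper_force: 59.3
```

Call:
move_arm(commands="0 0 0 0 0 0 -0.5; 0 0 0 0 0 0 -0.2; 0 0 0 0 0 0 -0.2; 0 0 0 0 0 0 -0.2; 0 0 0 0 0 0 -0.2")

```text
t: 21.75
tcp_pos: [0.598, 0.0484, 0.0504]
tool_rot: [0.058, 0.998, -0.0, 0.0]
force: [-0.8, 0.1, -0.5]
finger_gap: 0.401
gripper_force: 0.0
```

Call:
move_arm(commands="0 0 -12 0 0 0 -0.2; 0 0 -30 0 0 0 -0.2; 0 0 -60 0 0 0 -0.2; 0 0 -100 0 0 0 -0.2; 0 0 -130 0 0 0 -0.2")

```text
t: 22.38
tcp_pos: [0.5985, 0.0484, 0.1837]
tool_rot: [0.058, 0.998, -0.0, 0.002]
force: [-0.1, 0.4, -0.5]
finger_gap: 0.402
gripper_force: 0.0
```

No views are left, so I'll check the handle's place numerically.

```bash
python3 - <<'E'
from h import *
from station import snapshot,telemetry
d=snapshot('wrist');I=d['image'].max(axis=2)
c,s=np.cos(-.1172),np.sin(-.1172)
W=lambda x,y,z:(.6582+c*x-s*y,-.0591+s*x+c*y,z)
for n,x in(('handle',-.075),('handle end',-.094),('beyond',-.105)):
    for y in(.086,.096,.1,.104,.114):
        u,v=proj(d,W(x,y,.079)).round().astype(int);print(n,y,(u,v),I[v,u] if 0<=v<400 and 0<=u<640 else None)
print(telemetry.sense()['force'].round(1))
E
```

```text
handle 0.086 (np.int64(293), np.int64(193)) 60
handle 0.096 (np.int64(307), np.int64(193)) 32
handle 0.1 (np.int64(312), np.int64(193)) 43
handle 0.104 (np.int64(318), np.int64(193)) 17
handle 0.114 (np.int64(332), np.int64(193)) 170
handle end 0.086 (np.int64(292), np.int64(167)) 169
handle end 0.096 (np.int64(306), np.int64(167)) 12
handle end 0.1 (np.int64(312), np.int64(167)) 2
handle end 0.104 (np.int64(318), np.int64(167)) 15
handle end 0.114 (np.int64(332), np.int64(167)) 169
beyond 0.086 (np.int64(292), np.int64(151)) 169
beyond 0.096 (np.int64(306), np.int64(151)) 92
beyond 0.1 (np.int64(312), np.int64(151)) 95
beyond 0.104 (np.int64(318), np.int64(151)) 100
beyond 0.114 (np.int64(332), np.int64(151)) 97
[0.4 0.2 2.1]
```

The handle sits exactly where a seated pin's should. Handing in.

```bash
python3 -c "
from station import ticket
print(ticket.sign_off())"
```

```text
the job is handed in; nothing more can be done
None
```

I pressed the guard slide against its end stop (11.5 N), pushed the lock pin in until its collar met the front ear, released it, and handed the job in at about 22 s. A numeric camera check found the pin's handle where a seated pin's should be, but I did not see the rod tip past the rear ear, and sign-off returned no verdict.

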